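# Lay the missing clay tile in a nest-box roof

### The arm

A 6-joint arm with a two-finger parallel gripper is mounted at the origin on the work surface. World frame = base frame: x ahead of the robot, y to its left, z up, the work surface at z = 0. Lengths are in mm, angles in degrees, forces in N, time in s.
With the tool pointing down it reaches from about 325 to 850 mm from the base axis. Payload 4.4 kg.
Tool frame: the origin (TCP) lies at the very end of the fingers, on their centre line; the grasp point (between the pads) lies r.pinch_z behind it (r.pinch_z is the distance from the TCP to the grasp point, in mm); z points along the fingers, y is the line along which they close (so a half turn about z gives the same grasp; the last joint's range is limited). The gripper opens to 94 mm and grips with 3 to 60 N. Pads are 16 mm wide; open, the fingers measure 119 mm over their backs; the gripper's body (75 mm by 177 mm) begins 78 mm behind the grasp point.
Start: joints at [68.497, 11.837, 88.321, -0, 79.842, -8.623], TCP at [128.184, 560.532, 205.447] pointing down, gripper open.
Joint ranges: [-156.59, 156.59], [-49.26, 127.26], [12.9, 141.05], [-63.56, 243.56], [4.71, 150.69], [-161.64, 161.64]. Speed limits (degrees/s): [159.86, 159.86, 180, 180, 180, 180].

### API

Orientations are given as [roll, pitch, yaw] about the fixed x, y, z axes, in that order (R = Rz(yaw) Ry(pitch) Rx(roll)).
In Python, from cell import r gives the robot as it stands. The module is installed in compiled form; this text tells all that it offers.
- The arm moves only by the shell command python3 -m handwheel 'ROWS' [FORCE]. ROWS is text: rows parted by semicolons, each of 7 numbers parted by spaces: the turn, a rotation vector about the tool's x, y, z scaled (see below), then the shift along the tool's x, y, z scaled (see below), then the finger opening in mm, from 0 to 94. In form: ax ay az x y z grip; .... A call has 1 to 20 rows; each row shifts and turns the commanded pose from where the row before left it, along the tool's axes as they then stand; what a row does not reach is not made up. The controller multiplies each number of a shift by 40 mm and each number of a turn by 180 degrees. A row lasts 1/12 s, in which the tool goes at most 41.7 mm and 7.16 degrees, less where a joint would pass 70% of its speed; a pose out of reach is approached as far as the arm can. A call with a number of a shift or a turn outside -1 to 1 is refused whole. A call with a gripper value outside its range is refused whole. The fingers move at their own pace and stop on an object; FORCE is the grip in N (left out, the last holds). Time passes only in rows, so rows that do not move let the fingers close. It gives the time, the measured TCP pose, the force, the opening and the grip force at its end, in the units of the state.
- r.get_obs(): the state, without advancing time (a new reading comes with each control period).
- r.read_camera(name): name is "side" or "top"; returns the picture (384x512x3 uint8, red, green, blue); there is no depth.
- r.camera_model(name): a dict with "fx", "fy", "cx", "cy" (pixels), "T" (4x4, takes a point from camera to world coordinates). Camera axes: x right, y up, looking along -z (the intrinsics and any distortion apply to the point x, -y, -z); pixel columns grow to the right and rows downward; lengths in mm; the calibration is good to about 2 mm. A picture is of the moment at which its call begins. camera_model takes no time and is no camera call.
- r.hand_in(): hands the job in; it is judged then, once.
The state is a dict: "time": time; "joint_pos": joint angles; "joint_vel": joint speeds; "tau": joint torques, N m; "tcp_pos": TCP position; "tool_rot": TCP orientation; "ft_force": force on the tool from outside, world axes, zero at the start; "wrist_torque": the same for the moment, N m; "width": finger opening in mm; "grasp_force": force on a finger pad.
Only numpy, scipy, OpenCV 4.12 (cv2) and the standard library are available. Lean on these libraries where they do the work, as an engineer would, in place of code of your own. Each camera call takes 0.05 s, during which the arm holds its last target. There are 200 camera calls.

### The job

Fill the gap in the second course of the nest box's little roof with the full-length clay tile: lift it out of its holder, put it down flat on the open table and let go, then take it again by its two ends. Lay it in the gap a good centimetre or two below its final place, overlapping the course below, with its clipped-corner end pointing down the slope, let go, and then push it gently straight up the slope until its top edge is tight against the ridge strip, so that its lower edge comes into line with the tiles on either side. Leave the short offcut in its holder and do not disturb the brush jar or the paint tin.

Things in the scene. Friction and masses are not known exactly. Their poses are not given: they have to be found in the camera images.
- tile_c (a point): Centre (half-way up) of the loose full-length clay tile, plain terracotta, 64 long x 54 wide x 8 mm thick, about 60 g. x runs along its length from the lower end (-x: both corners clipped 12 x 12 mm, 30 mm of straight edge left) to the square top end (+x, 54 mm straight); y across it; z up out of its upper face. Starts flat in its holder, underside 12 mm above the table.
- tile_butt (a point): Middle of the clipped-corner (lower) end face of that tile, half-way up its thickness, 32 mm from its centre.
- holder: Plywood holder of the full-length tile, fixed; origin on the table under its middle, x along the tile. Floor 12 mm high, 40 mm wide (y): the tile overhangs it 7 mm at each side. At each end an upright board 10 mm thick, 60 wide, 32 high, inner faces 70 mm apart: in the holder the tile's long sides can be gripped, its ends (3 mm gaps) cannot.
- roof: Sloping roof of the fixed nest box. Origin: where the missing tile's centre must finally be, about 134 mm above the table. x up the slope (20 degrees; the roof falls towards the robot), y across, z square to the slope, outwards; the laid tile's axes are parallel to these, its underside at z = -4 mm. Barge boards at y = +-86 to 94, top at z = +6. Friction holds a tile wherever it is let go.
- ridge_stop (a point): Middle of the ridge strip's lower face, 32 mm up the slope from the roof origin: the stop for the tile's top end. The strip is a 12 mm thick bar across the whole roof, its top 12 mm above the roof origin's plane (z = +12). Fingers holding the tile by its ends need room below it: lay the tile about 30 mm low (centre at roof x = -30 mm), then push its lower end.
- exposure_line (a point): Middle of the gap in the second course, on the exposure line: roof x = -32 mm, y = 0, z = -4. The fixed tiles on both sides of the gap run from this line up to the ridge strip, faces at roof z = -4 and +4, corners clipped like the loose tile's. The gap is 60 mm wide (y = -30 to 30): no finger fits beside the tile.
- eave (a point): Middle of the eave at roof x = -68 mm, y = 0, z = -4: lower edge of the first course, whose top face (roof z = -4) runs from here up to x = -4 mm. Beyond the eave is free air. Above the first course the tile slides on to a batten (roof z = -4.5, x = -2 to 32).
- offcut_c (a point): Centre of the short clay offcut, 40 x 54 x 8 mm, lying in a second holder of the same shape. Leave it there.
- brush_jar: Green glass jar, 72 mm across, 90 mm high, with brushes up to about 215 mm; origin under its middle. Not to be disturbed.
- paint_tin: Flat white paint tray, 60 x 150 x 12 mm; origin under its middle. Not to be disturbed.

How it is judged:
By the outcome, as a careful person would: the job done as asked, in the order asked, and still so for the second after the job is handed in, with the robot touching nothing.
It also fails if it takes over 58 s, if anything falls off the work surface, if the arm or the gripper's body presses on something with over 40 N, if the wrist force passes 120 N, or if a joint passes its speed limit or range.

## Working session

There is one attempt and no reset: what is moved stays moved. The work goes in short steps, Python scripts to look and compute and a shell command to move; the robot and the scene stay as the last step left them, time stands still between calls to the robot, and variables do not carry over. Pictures are saved under pics/ and viewed, at most 10 in all, crops included, and the job is handed in when it is done.

```bash
mkdir -p pics
python3 - <<'E'
from cell import r
import cv2,numpy as np
for n in("side","top"):
    im=r.read_camera(n);cv2.imwrite(f"pics/{n}0.png",im[:,:,::-1])
    m=r.camera_model(n);print(n,{k:(np.round(v,3).tolist()) for k,v in m.items()})
o=r.get_obs();print(o,r.pinch_z)
E
```

```text
side {'fx': 391.813, 'fy': 391.813, 'cx': 261.651, 'cy': 190.459, 'T': [[0.981, 0.13, -0.142, 448.255], [-0.191, 0.565, -0.803, -778.299], [-0.024, 0.815, 0.58, 634.678], [0.0, 0.0, 0.0, 1.0]]}
top {'fx': 412.231, 'fy': 412.231, 'cx': 262.32, 'cy': 186.277, 'T': [[-0.057, 0.978, -0.201, 425.481], [-0.998, -0.056, 0.013, -9.425], [0.002, 0.201, 0.98, 955.995], [0.0, 0.0, 0.0, 1.0]]}
{'time': 0.1, 'joint_pos': array([ 6.84971555e+01,  1.18785223e+01,  8.83954395e+01, -8.51664420e-04,
        7.98422277e+01, -8.62242447e+00]), 'joint_vel': array([-0.04064735, -0.04419505, -0.26117421, -0.04882313,  0.0748154 ,
       -0.03598517]), 'tau': array([-3.25609353e-04, -3.71862817e+01, -2.82294399e+01,  6.99277315e-02,
        3.10942344e-02, -3.42944531e-05]), 'tcp_pos': array([127.91852453, 559.8465664 , 204.42501889]), 'tool_rot': array([-1.79884998e+02, -1.65908588e-02,  1.67119714e+02]), 'ft_force': array([-0.39496424,  0.29846797, -0.49194134]), 'wrist_torque': array([ 0.0221353 ,  0.02806879, -0.00754726]), 'grasp_force': 0.0, 'width': 94.25973273357518} 18.8
```

View pics/side0.png

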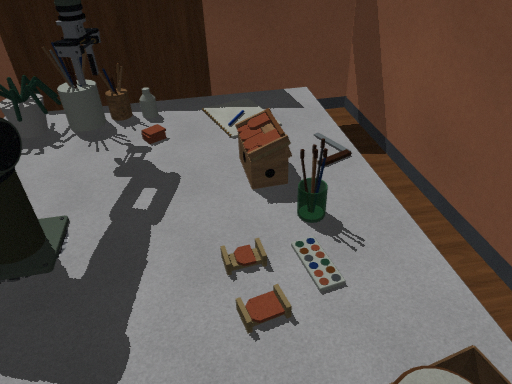

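View pics/top0.png

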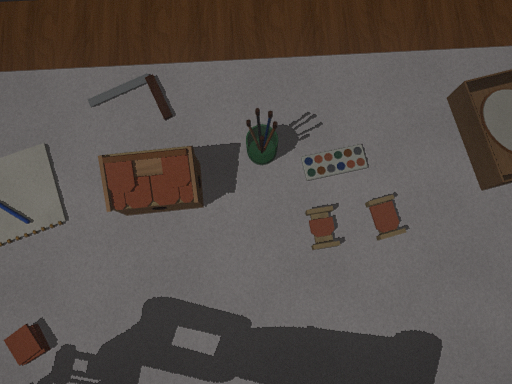

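The side view shows the full tile at about (265,306), the offcut at (245,257) and the roof at (262,132). In the top view they are at (384,216), (321,227) and (150,180). I'll zoom in.

Run:
```python
import cv2,numpy as np
t=cv2.imread("pics/top0.png");s=cv2.imread("pics/side0.png")
def c(im,x,y,w,h):return cv2.resize(im[y:y+h,x:x+w],(400,300),interpolation=cv2.INTER_CUBIC)
a=np.vstack([np.hstack([c(t,90,138,120,90),c(s,225,95,80,60)]),np.hstack([c(t,350,186,72,54),c(s,228,278,72,54)])])
cv2.imwrite("pics/z1.png",cv2.convertScaleAbs(a,alpha=1.5))
```

```text
(no output)
```

View pics/z1.png

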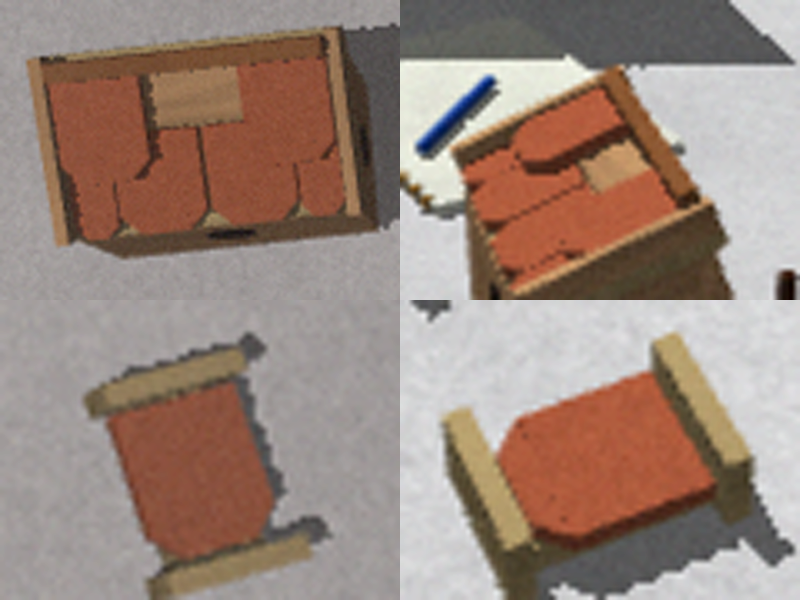

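The tile's clipped end faces the robot in its holder, and the roof gap with bare batten is clear in both views. Next I'll take finer crops of the roof to pick points.

```bash
python3 - <<'E'
import cv2,numpy as np
t=cv2.imread("pics/top0.png");s=cv2.imread("pics/side0.png")
a=cv2.resize(t[142:220,96:206],None,fx=7,fy=7,interpolation=cv2.INTER_CUBIC)
b=cv2.resize(s[104:158,230:296],None,fx=11,fy=11,interpolation=cv2.INTER_CUBIC)
for n,i in(("rt",a),("rs",b)):cv2.imwrite(f"pics/{n}.png",cv2.convertScaleAbs(i,alpha=1.7));print(i.shape)
E
cat > h.py <<'E'
from cell import r
import numpy as np,cv2
def ray(n,uv):
    m=r.camera_model(n);T=np.array(m["T"]);u,v=uv
    d=np.array([(u-m["cx"])/m["fx"],-(v-m["cy"])/m["fy"],-1.]);return T[:3,3],T[:3,:3]@d
def plane(n,uv,z):
    o,d=ray(n,uv);return o+d*(z-o[2])/d[2]
def proj(n,P):
    m=r.camera_model(n);T=np.array(m["T"]);p=(np.asarray(P)-T[:3,3])@T[:3,:3]
    return np.array([m["cx"]+m["fx"]*p[0]/-p[2],m["cy"]-m["fy"]*p[1]/-p[2]])
def tri(a,b):
    o,d=ray("top",a);p,e=ray("side",b)
    s=np.linalg.lstsq(np.c_[d,-e],p-o,rcond=None)[0];A=o+d*s[0];B=p+e*s[1]
    return (A+B)/2,np.linalg.norm(A-B)
def blob(im,near,rad=30):
    hsv=cv2.cvtColor(im,cv2.COLOR_RGB2HSV);k=((hsv[...,0]<12)&(hsv[...,1]>130)&(hsv[...,2]>60)).astype(np.uint8)
    n,l,st,c=cv2.connectedComponentsWithStats(k)
    i=min((j for j in range(1,n) if st[j,4]>40),key=lambda j:np.hypot(*(c[j]-near)))
    cs,_=cv2.findContours((l==i).astype(np.uint8),0,1);return c[i],cv2.minAreaRect(cs[0]),st[i,4],cs[0]
E
python3 - <<'E'
from h import *
t=cv2.imread("pics/top0.png")[:,:,::-1].copy();s=cv2.imread("pics/side0.png")[:,:,::-1].copy()
for nt,ns in(((384,216),(265,306)),((321,227),(245,257))):
    a=blob(t,nt);b=blob(s,ns);P,e=tri(a[0],b[0]);print(a[:3],b[0],b[2]);print(P,e)
    print([plane("top",p,20).round(1).tolist() for p in cv2.boxPoints(a[1])],plane("top",a[0],20).round(1),plane("side",b[0],19).round(1))
E
```

```text
(546, 770, 3)
(594, 726, 3)
(array([384.47145188, 216.42577488]), ((384.60003662109375, 216.8000030517578), (28.460498809814453, 22.768402099609375), 71.56504821777344), np.int32(613)) [263.86002692 306.14266487] 743
[ 531.29383831 -298.37743795   14.48564092] 1.5414419091020304
[[555.3, -264.5, 20.0], [569.2, -316.1, 20.0], [506.1, -329.0, 20.0], [492.6, -278.1, 20.0]] [ 531.4 -296.7   20. ] [ 529.9 -301.9   19. ]
(array([321.57795699, 226.36827957]), ((321.64404296875, 226.7919921875), (17.351890563964844, 23.165666580200195), 79.69515228271484), np.int32(372)) [244.19798658 254.54026846] 298
[ 516.27549205 -152.04860853   14.58640767] 2.468538493231173
[[532.4, -123.1, 20.0], [538.9, -175.9, 20.0], [499.7, -179.4, 20.0], [493.4, -127.0, 20.0]] [ 517.  -151.3   20. ] [ 514.6 -156.6   19. ]
```

View pics/rt.png

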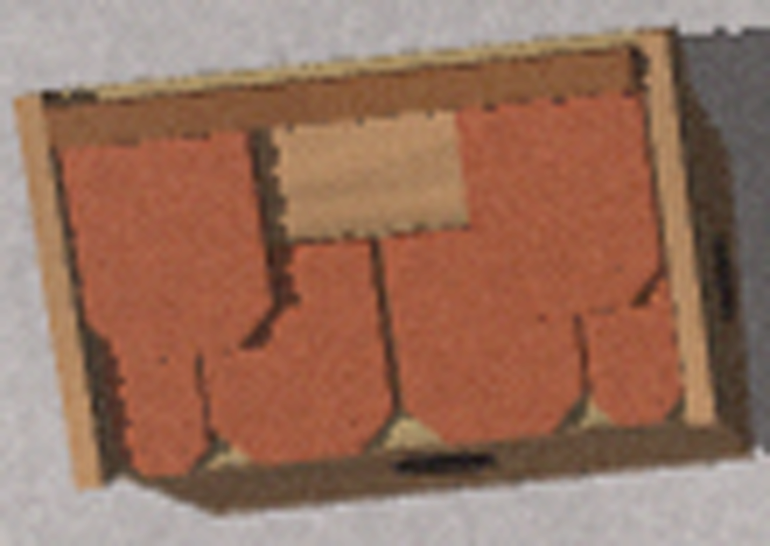

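View pics/rs.png

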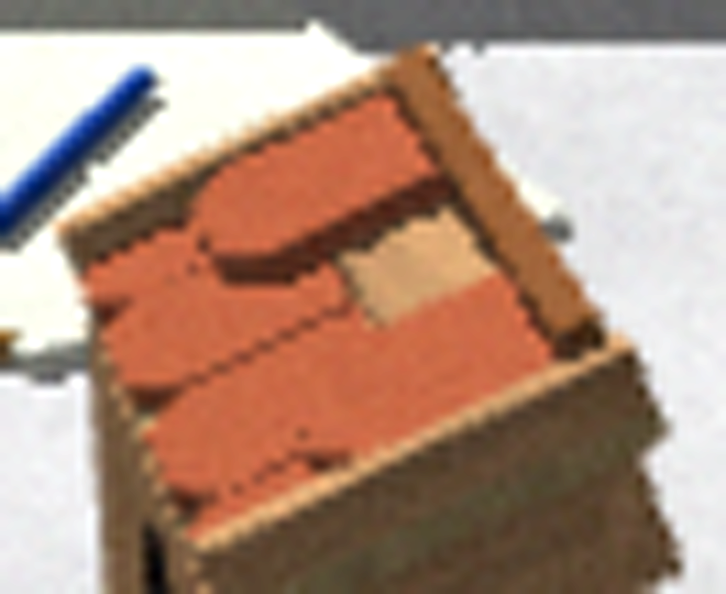

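Roof crops: the side edges of the gap run (247,133)–(270,300) and (458,115)–(468,228) in the 7x top crop. The strip's lower edge runs (52,150)–(640,90). The clip corner of the left tile is at about (270,303) in the top crop and (285,258) in the side crop.

```bash
cat > roof.py <<'E'
from h import *
T=lambda x,y:np.array([(x+.5)/7-.5+96,(y+.5)/7-.5+142])
S=lambda x,y:np.array([(x+.5)/11-.5+230,(y+.5)/11-.5+104])
pt={"clipA(-20,30,4)":(T(270,303),S(285,258)),"clipB(-32,42,4)":(T(240,347),S(222,262)),
"bargeL low out":(T(78,488),S(62,230)),"bargeR low out":(T(714,422),S(200,548)),"battenBR(-4,-30)":(T(468,228),S(382,325)),"ridge@bargeL":(T(45,98),S(430,48)),"battenTR":(T(456,113),S(497,270))}
for k,(a,b) in pt.items():
    P,e=tri(a,b);print(k,P.round(1),round(e,1))
c=np.cos(np.radians(20));s=np.sin(np.radians(20))
def hz(x,z):return 134+x*s+z*c
def at(n,uv,x,z):return plane(n,uv,hz(x,z)).round(1)
print("top: gapL x~29,z4",at("top",T(247,133),26,4),"x=-20",at("top",T(270,303),-20,4))
print("gapR x~26",at("top",T(458,115),26,4),"x=-4",at("top",T(468,228),-4,4))
print("ridge lower edge y=84,0,-84",at("top",T(52,150),32,12),at("top",T(352,118),32,12),at("top",T(640,90),32,12))
print("barge low out L,R",at("top",T(78,488),-72,6),at("top",T(714,422),-72,6))
print("clipB",at("top",T(240,347),-32,4))
print("side: clipA",at("side",S(285,258),-20,4),"clipB",at("side",S(222,262),-32,4),"low eave tile")
print("side barge low",at("side",S(62,230),-72,6),at("side",S(200,548),-72,6))
E
python3 roof.py
```

```text
clipA(-20,30,4) [614.7 242.3 125.8] 1.8
clipB(-32,42,4) [601.1 252.2 122. ] 1.7
bargeL low out [564.  302.8 111.6] 0.8
bargeR low out [572.  114.5 115.8] 1.3
battenBR(-4,-30) [630.4 182.  134.7] 1.1
ridge@bargeL [668.6 297.6 156.7] 3.9
battenTR [661.1 182.5 146.4] 2.8
top: gapL x~29,z4 [659.9 242.9 146.7] x=-20 [612.6 240.8 130.9]
gapR x~26 [661.8 181.8 146.7] x=-4 [630.5 181.6 136.4]
ridge lower edge y=84,0,-84 [655.3 295.6 156.2] [659.9 209.9 156.2] [663.5 127.3 156.2]
barge low out L,R [563.8 301.6 115. ] [572.8 114.6 115. ]
clipB [600.9 250.7 126.8]
side: clipA [614.  232.3 130.9] clipB [598.8 242.2 126.8] low eave tile
side barge low [562.9 295.7 115. ] [571.6 115.8 115. ]
```

```bash
cat > go.py <<'E'
# usage: go.py x y z roll pitch yaw  -> turn and shift (controller units) from measured pose; shift given in the frame after the turn
import sys
from h import *
from scipy.spatial.transform import Rotation as R
a=[float(v) for v in sys.argv[1:]]
o=r.get_obs();R0=R.from_euler("xyz",o["tool_rot"],degrees=True);R1=R.from_euler("xyz",a[3:],degrees=True)
print("pos",o["tcp_pos"].round(1),"rot",o["tool_rot"].round(2),"t",o["time"],"w",round(o["width"],1))
print("turn",((R0.inv()*R1).as_rotvec(degrees=True)/180).round(4))
d=np.array(a[:3])-o["tcp_pos"]
print("shift after turn",(R1.inv().apply(d)/40).round(3),"before turn",(R0.inv().apply(d)/40).round(3))
E
python3 go.py 430 100 260 180 0 193.5;python3 -c "
from h import *
print(plane('top',(262,155),45),plane('top',(335,162),6))"
python3 - <<'E'
from scipy.spatial.transform import Rotation as R
import numpy as np
R1=R.from_euler("xyz",[180,0,193.5],degrees=True)
print((R1.inv().apply([530.5-430,-299-100,60-260])/40).round(3))
E
```

```text
pos [127.9 559.8 204.4] rot [-1.7988e+02 -2.0000e-02  1.6712e+02] t 0.1 w 94.3
turn [-0.0006 -0.0002 -0.1466]
shift after turn [ -4.66  -12.942  -1.389] before turn [-9.924 -9.526 -1.373]
[685.51707537 -25.21873502  45.        ] [ 669.51062556 -198.53837528    6.        ]
[ -0.114 -10.286   5.   ]
```

```bash
python3 -m handwheel '0 0 -.0366 0 0 0 94;0 0 -.0366 0 0 0 94;0 0 -.0366 0 0 0 94;0 0 -.0366 0 0 0 94;0 0 0 -.29 -.81 -.087 94;0 0 0 -.29 -.81 -.087 94;0 0 0 -.29 -.81 -.087 94;0 0 0 -.29 -.81 -.087 94;0 0 0 -.29 -.81 -.087 94;0 0 0 -.29 -.81 -.087 94;0 0 0 -.29 -.81 -.087 94;0 0 0 -.29 -.81 -.087 94;0 0 0 -.29 -.81 -.087 94;0 0 0 -.29 -.81 -.087 94;0 0 0 -.29 -.81 -.087 94;0 0 0 -.29 -.81 -.087 94;0 0 0 -.29 -.81 -.087 94;0 0 0 -.29 -.81 -.087 94;0 0 0 -.29 -.81 -.087 94;0 0 0 -.29 -.81 -.087 94' 20; python3 go.py 530.5 -299 70 180 0 193.5
```

```text
time: 1.77
tcp_pos: [429.7, 98.0, 261.0]
tool_rot: [180.0, -0.0, -166.5]
ft_force: [0.0, 1.2, -0.9]
width: 93.5
grasp_force: 0.0
pos [429.7  98.  261. ] rot [ 1.7999e+02 -2.0000e-02 -1.6654e+02] t 1.7667 w 93.5
turn [ 0.0001 -0.0001 -0.0002]
shift after turn [ -0.133 -10.239   4.774] before turn [ -0.143 -10.24    4.772]
```

```bash
python3 -m handwheel '0 0 0 -.01 -.788 .1 94;0 0 0 -.01 -.788 .1 94;0 0 0 -.01 -.788 .1 94;0 0 0 -.01 -.788 .1 94;0 0 0 -.01 -.788 .1 94;0 0 0 -.01 -.788 .1 94;0 0 0 -.01 -.788 .1 94;0 0 0 -.01 -.788 .1 94;0 0 0 -.01 -.788 .1 94;0 0 0 -.01 -.788 .1 94;0 0 0 -.01 -.788 .1 94;0 0 0 -.01 -.788 .1 94;0 0 0 -.01 -.788 .1 94;0 0 0 0 0 .69 94;0 0 0 0 0 .69 94;0 0 0 0 0 .69 94;0 0 0 0 0 .69 94;0 0 0 0 0 .69 94;0 0 0 0 0 0 94;0 0 0 0 0 0 94'; python3 go.py 530.5 -299 13.5 180 0 193.5
python3 - <<'E'
from h import *
a=[]
for n,(x,y) in(("top",(344,180)),("side",(220,250))):
    im=r.read_camera(n);a.append(cv2.convertScaleAbs(cv2.resize(im[y:y+75,x:x+90,::-1],(400,333),interpolation=cv2.INTER_CUBIC),alpha=1.6))
cv2.imwrite("pics/g1.png",np.hstack(a))
E
```

```text
time: 3.43
tcp_pos: [528.3, -296.3, 69.0]
tool_rot: [179.8, -0.2, -166.5]
ft_force: [-0.7, 1.1, -0.2]
width: 93.8
grasp_force: 0.0
pos [ 528.3 -296.3   69. ] rot [ 179.76   -0.2  -166.53] t 3.4333 w 93.8
turn [ 0.0013 -0.0011 -0.0002]
shift after turn [-0.039 -0.078  1.387] before turn [-0.044 -0.083  1.387]
```

View pics/g1.png

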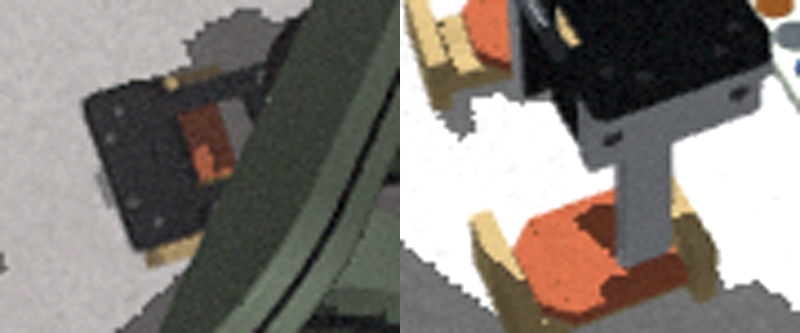

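The near finger (side crop, about (645,260)) is lined up across the tile between the end boards. Descending.

```bash
python3 -m handwheel '0 0 0 -.04 -.08 .23 94;0 0 0 0 0 .23 94;0 0 0 0 0 .23 94;0 0 0 0 0 .23 94;0 0 0 0 0 .23 94;0 0 0 0 0 .21 94;0 0 0 0 0 0 94;0 0 0 0 0 0 94'; python3 -m handwheel '0 0 0 0 0 0 45;0 0 0 0 0 0 45;0 0 0 0 0 0 45;0 0 0 0 0 0 45;0 0 0 0 0 0 45;0 0 0 0 0 0 45;0 0 0 0 0 0 45;0 0 0 0 0 0 45' 20
```

```text
time: 4.2
tcp_pos: [531.6, -299.8, 15.6]
tool_rot: [179.9, -0.1, -166.5]
ft_force: [0.6, 0.1, 0.3]
width: 93.8
grasp_force: 0.0
time: 4.87
tcp_pos: [532.3, -300.3, 16.9]
tool_rot: [180.0, 0.0, -166.5]
ft_force: [-0.7, 1.7, 1.6]
width: 53.2
grasp_force: 20.0
```

```bash
for i in 1 2 3 4; do python3 -m handwheel '0 0 0 0 0 0 45' | sed -n 2p; done
```

```text
tcp_pos: [532.3, -300.3, 16.9]
tcp_pos: [532.3, -300.3, 16.9]
tcp_pos: [532.3, -300.3, 16.9]
tcp_pos: [532.3, -300.3, 16.9]
```

```bash
python3 -m handwheel '0 0 0 0 0 0 64;0 0 0 0 0 0 64;0 0 0 0 0 0 64;0 0 0 0 0 .09 64;0 0 0 0 0 0 64;0 0 0 0 0 0 64;0 0 0 0 0 0 45;0 0 0 0 0 0 45;0 0 0 0 0 0 45;0 0 0 0 0 0 45;0 0 0 0 0 0 45' 20; python3 -m handwheel '0 0 0 0 0 -.2 45;0 0 0 0 0 -.5 45;0 0 0 0 0 -.7 45;0 0 0 0 0 -.8 45;0 0 0 0 0 -.8 45;0 0 0 0 0 0 45'; python3 go.py 470 20 100 180 0 193.5
```

```text
time: 6.12
tcp_pos: [532.2, -300.4, 13.1]
tool_rot: [180.0, -0.0, -166.5]
ft_force: [0.1, -0.3, -1.0]
width: 54.2
grasp_force: 20.0
time: 6.62
tcp_pos: [536.8, -303.7, 142.2]
tool_rot: [-179.3, 0.5, -166.5]
ft_force: [1.5, -0.7, 0.3]
width: 53.4
grasp_force: 20.0
pos [ 536.8 -303.7  142.2] rot [-179.32    0.54 -166.51] t 6.6167 w 53.4
turn [-0.0038  0.003  -0.0001]
shift after turn [-0.265  8.26   1.054] before turn [-0.254  8.272  0.959]
```

```bash
python3 -m handwheel '0 0 0 -.033 .3 0 45;0 0 0 -.033 .7 0 45;0 0 0 -.033 .79 0 45;0 0 0 -.033 .79 0 45;0 0 0 -.033 .79 0 45;0 0 0 -.033 .79 0 45;0 0 0 -.033 .79 0 45;0 0 0 -.033 .79 0 45;0 0 0 -.033 .79 0 45;0 0 0 -.033 .79 0 45;0 0 0 -.033 .6 0 45;0 0 0 0 .2 .4 45;0 0 0 0 0 .7 45;0 0 0 0 0 .7 45;0 0 0 0 0 .7 45;0 0 0 0 0 .2 45;0 0 0 0 0 0 45;0 0 0 0 0 0 45;0 0 0 0 0 0 45;0 0 0 0 0 0 45'; python3 go.py 470 20 1 180 0 193.5
```

```text
time: 8.28
tcp_pos: [472.3, 18.7, 26.8]
tool_rot: [-179.9, 0.2, -166.5]
ft_force: [0.2, -0.3, -1.2]
width: 53.7
grasp_force: 20.0
pos [472.3  18.7  26.8] rot [-179.93    0.18 -166.53] t 8.2833 w 53.7
turn [-0.0004  0.001  -0.0002]
shift after turn [0.049 0.046 0.645] before turn [0.051 0.047 0.645]
```

```bash
python3 -m handwheel '0 0 0 0 0 .2 45;0 0 0 0 0 .2 45;0 0 0 0 0 .18 45;0 0 0 0 0 0 45;0 0 0 0 0 0 45;0 0 0 0 0 0 45'|sed -n '2p;4p'; for i in 1 2 3; do python3 -m handwheel '0 0 0 0 0 .013 45;0 0 0 0 0 0 45;0 0 0 0 0 0 45'|sed -n '2p;4p'; done
```

```text
tcp_pos: [470.3, 18.9, 1.6]
ft_force: [0.5, -0.2, -1.2]
tcp_pos: [470.7, 18.9, 1.5]
ft_force: [0.7, 0.2, -1.5]
tcp_pos: [470.7, 18.9, 0.9]
ft_force: [1.3, -0.8, -0.4]
tcp_pos: [470.8, 18.9, 0.5]
ft_force: [-0.4, 0.7, 0.8]
```

```bash
python3 -m handwheel '0 0 0 0 0 0 66;0 0 0 0 0 0 66;0 0 0 0 0 0 66;0 0 0 0 0 0 66;0 0 0 0 0 -.3 66;0 0 0 0 0 -.7 94;0 0 0 0 0 -.7 94;0 0 .0385 0 0 0 94;0 0 .0385 0 0 0 94;0 0 .0385 0 0 0 94;0 0 .0385 0 0 0 94;0 0 .0385 0 0 0 94;0 0 .0385 0 0 0 94;0 0 .0385 0 0 0 94;0 0 .0385 0 0 0 94;0 0 .0385 0 0 0 94;0 0 .0385 0 0 0 94;0 0 .0385 0 0 0 94;0 0 .0385 0 0 0 94;0 0 .038 0 0 0 94'; python3 -m handwheel '0 0 0 0 -.9 0 94;0 0 0 0 -.9 0 94;0 0 0 0 -.9 0 94;0 0 0 0 -.9 0 94;0 0 0 0 0 0 94;0 0 0 0 0 0 94';python3 - <<'E'
from h import *
for n in("top","side"):
    im=r.read_camera(n);q=proj(n,[470.7,19,8]);a=blob(im,q);
    cv2.imwrite(f"pics/p_{n}.png",im[:,:,::-1]);print(n,q,a[:3],plane(n,a[0],8 if n=="top" else 7),[plane(n,p,8).round(1).tolist() for p in cv2.boxPoints(a[1])])
E
```

```text
time: 11.2
tcp_pos: [470.6, 18.9, 68.3]
tool_rot: [-180.0, -0.0, 103.1]
ft_force: [0.7, -0.3, -0.5]
width: 94.1
grasp_force: 0.0
time: 11.7
tcp_pos: [329.0, -14.6, 67.9]
tool_rot: [-180.0, -0.0, 103.4]
ft_force: [-0.5, -0.4, 0.7]
width: 93.9
grasp_force: 0.0
top [247.96305422 251.50493084] (array([247.69666667, 251.08      ]), ((247.76414489746094, 251.4245147705078), (27.060028076171875, 22.939210891723633), 74.05460357666016), np.int32(600)) [471.68893576  19.55674651   8.        ] [[495.1, 52.0, 8.0], [506.5, 0.9, 8.0], [447.0, -12.8, 8.0], [435.8, 37.7, 8.0]]
side [216.95551033 212.60431733] (array([216.30031949, 214.1884984 ]), ((216.3867950439453, 214.10379028320312), (13.323973655700684, 25.68642234802246), 74.05460357666016), np.int32(313)) [468.44725751  14.15059902   7.        ] [[433.9, 33.1, 8.0], [500.0, 48.8, 8.0], [502.7, -6.3, 8.0], [439.3, -20.3, 8.0]]
```

The tile lies flat on the table at (471,19), yaw about 13.4°, which agrees with where the gripper released it. Taking it by the ends now.

```bash
python3 -m handwheel '0 0 0 0 .9 0 94;0 0 0 0 .9 0 94;0 0 0 0 .9 0 94;0 0 0 0 .9 0 94;0 0 0 0 0 .4 94;0 0 0 0 0 .4 94;0 0 0 0 0 .4 94;0 0 0 0 0 .25 94;0 0 0 0 0 .12 94;0 0 0 0 0 0 94;0 0 0 0 0 0 94;0 0 0 0 0 0 94;0 0 0 0 0 0 94'; python3 go.py 470.7 18.9 1.2 180 0 103.4
```

```text
time: 12.88
tcp_pos: [471.8, 18.7, 6.6]
tool_rot: [179.9, 0.0, 103.5]
ft_force: [0.2, 0.3, 0.4]
width: 94.2
grasp_force: 0.0
pos [471.8  18.7   6.6] rot [1.7988e+02 5.0000e-02 1.0347e+02] t 12.8833 w 94.2
turn [0.0006 0.0003 0.0004]
shift after turn [ 0.011 -0.025  0.134] before turn [ 0.011 -0.025  0.134]
```

```bash
python3 -m handwheel '0 0 0 .01 -.02 .13 94;0 0 0 0 0 0 94;0 0 0 0 0 0 94;0 0 0 0 0 0 50;0 0 0 0 0 0 50;0 0 0 0 0 0 50;0 0 0 0 0 0 50;0 0 0 0 0 0 50;0 0 0 0 0 0 50;0 0 0 0 0 0 50' 20; python3 -m handwheel '0 0 0 0 0 -.2 50;0 0 0 0 0 -.5 50;0 0 0 0 0 -.9 50;0 0 0 0 0 -.9 50;0 0 0 0 0 -.9 50;0 0 0 0 0 -.9 50;0 0 0 0 0 -.9 50;0 0 0 0 0 0 50;0 0 0 0 0 0 50;0 0 0 0 0 0 50'
python3 - <<'E'
from h import *
from scipy.spatial.transform import Rotation as R
# roof frame
o=np.array([634,211.3,134.]);Rr=R.from_euler("xyz",[0,-20,2.8],degrees=True)
Rt=Rr*R.from_euler("xyz",[180,0,90],degrees=True)
print("axes x,z",Rr.as_matrix()[:,0].round(3),Rr.as_matrix()[:,2].round(3),"tool rpy",Rt.as_euler("xyz",degrees=True).round(2))
for z in(60,12,-2.9):print(z,(o+Rr.apply([-30,0,z])).round(1))
E
```

```text
time: 13.72
tcp_pos: [469.9, 19.1, 0.4]
tool_rot: [180.0, 0.0, 103.5]
ft_force: [-0.3, -0.4, 0.3]
width: 64.0
grasp_force: 20.0
time: 14.55
tcp_pos: [469.2, 19.2, 208.0]
tool_rot: [-180.0, -0.0, 103.5]
ft_force: [-0.5, -0.4, -0.6]
width: 64.2
grasp_force: 20.0
axes x,z [0.939 0.046 0.342] [-0.342 -0.017  0.94 ] tool rpy [160.   -0.   92.8]
60 [585.3 208.9 180.1]
12 [601.7 209.7 135. ]
-2.9 [606.8 210.  121. ]
```

```bash
python3 go.py 575 208.6 209 160 0 92.8
```

```text
pos [469.2  19.2 208. ] rot [-1.7996e+02 -1.0000e-02  1.0347e+02] t 14.55 w 64.2
turn [-0.111  -0.0104  0.0587]
shift after turn [4.601 2.708 0.96 ] before turn [ 3.989  3.675 -0.025]
```

```bash
python3 -m handwheel '-.0278 -.0026 .0147 0 0 0 50;-.0278 -.0026 .0147 0 0 0 50;-.0278 -.0026 .0147 0 0 0 50;-.0276 -.0026 .0146 0 0 0 50;0 0 0 .26 .15 .05 50;0 0 0 .52 .31 .11 50;0 0 0 .52 .31 .11 50;0 0 0 .52 .31 .11 50;0 0 0 .52 .31 .11 50;0 0 0 .52 .31 .11 50;0 0 0 .52 .31 .11 50;0 0 0 .52 .31 .11 50;0 0 0 .52 .31 .11 50;0 0 0 .18 .08 .03 50;0 0 0 0 0 0 50;0 0 0 0 0 0 50;0 0 0 0 0 0 50'; python3 go.py 601.7 209.7 135 160 0 92.8
```

```text
time: 15.97
tcp_pos: [574.5, 207.3, 208.0]
tool_rot: [160.1, 0.1, 92.8]
ft_force: [-0.2, -1.0, -0.8]
width: 63.9
grasp_force: 20.0
pos [574.5 207.3 208. ] rot [1.6013e+02 6.0000e-02 9.2760e+01] t 15.9667 w 63.9
turn [-0.0007  0.0004 -0.0001]
shift after turn [0.026 0.018 1.947] before turn [0.029 0.022 1.947]
```

```bash
python3 -m handwheel '0 0 0 .02 .02 .4 50;0 0 0 .01 0 .5 50;0 0 0 0 0 .5 50;0 0 0 0 0 .3 50;0 0 0 0 0 .2 50;0 0 0 0 0 0 50;0 0 0 0 0 0 50;0 0 0 0 0 0 50;0 0 0 0 0 0 50'; python3 go.py 606.8 210 121 160 0 92.8
python3 - <<'E'
from h import *
a=[]
for n,(x,y,w,h) in(("top",(96,142,110,90)),("side",(228,90,80,65))):
    im=r.read_camera(n);a.append(cv2.convertScaleAbs(cv2.resize(im[y:y+h,x:x+w,::-1],(400,325),interpolation=cv2.INTER_CUBIC),alpha=1.6))
cv2.imwrite("pics/h1.png",np.hstack(a))
E
```

```text
time: 16.72
tcp_pos: [603.2, 211.2, 139.9]
tool_rot: [159.8, -0.0, 92.8]
ft_force: [0.6, -0.4, -1.0]
width: 63.6
grasp_force: 20.0
pos [603.2 211.2 139.9] rot [ 1.5982e+02 -2.0000e-02  9.2800e+01] t 16.7167 w 63.6
turn [ 0.001  -0.0001 -0.    ]
shift after turn [-0.033 -0.078  0.474] before turn [-0.034 -0.079  0.474]
```

View pics/h1.png

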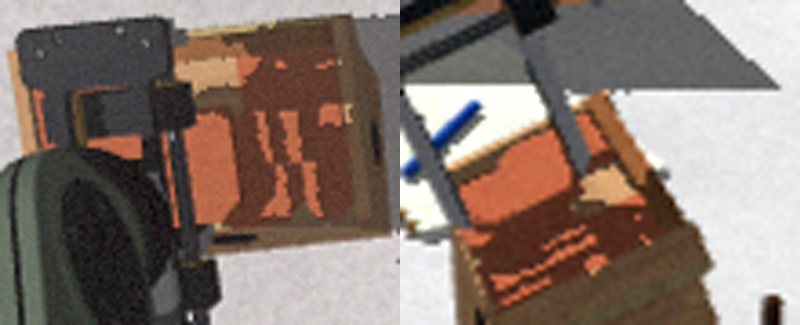

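The held tile shows over the gap, with its right edge at about (236,115)–(238,180) in the top crop. I'll check that edge against the gap edge.

Run:
```python
from h import *
from scipy.spatial.transform import Rotation as R
im=r.read_camera("top");o=r.get_obs();p=o["tcp_pos"];print(p)
Rr=R.from_euler("xyz",[0,-20,2.8],degrees=True)
hsv=cv2.cvtColor(im,cv2.COLOR_RGB2HSV).astype(int)
for x in(-15,-10,-5,0,5,10,15):
    e=proj("top",p+Rr.apply([x,-27,8]));v=int(round(e[1]))
    row=im[v,150:170].astype(int)[:,0]
    d=np.diff(row.astype(float));k=np.argmin(d);print(x,e.round(1),"edge col",150+k+.5,row[4:16].tolist())
for y in(27,-30,30):print(y,proj("top",np.array([634,211.3,134])+Rr.apply([0,y,4])))
```

```text
[602.85012788 211.19512776 139.38085221]
-15 [161.1 194.5] edge col 160.5 [114, 119, 116, 115, 118, 115, 114, 78, 49, 58, 60, 62]
-10 [160.7 192. ] edge col 160.5 [119, 114, 114, 117, 116, 115, 111, 77, 57, 59, 63, 59]
-5 [160.4 189.6] edge col 160.5 [121, 117, 119, 115, 115, 121, 111, 48, 56, 61, 60, 60]
0 [160.1 187.1] edge col 160.5 [113, 114, 114, 114, 113, 117, 98, 54, 58, 60, 56, 59]
5 [159.7 184.7] edge col 159.5 [121, 119, 113, 112, 116, 117, 76, 54, 58, 62, 63, 59]
10 [159.4 182.2] edge col 159.5 [115, 118, 122, 122, 122, 114, 48, 57, 62, 59, 59, 60]
15 [159.1 179.7] edge col 159.5 [117, 117, 111, 115, 117, 100, 53, 62, 62, 61, 62, 60]
27 [134.43430281 175.14120471]
-30 [162.42089334 172.26800796]
30 [132.95889604 175.29267489]
```

```bash
python3 -m handwheel '0 0 0 -.03 -.04 .1 50;0 0 0 0 -.02 .1 50;0 0 0 0 0 .1 50;0 0 0 0 0 .08 50;0 0 0 0 0 0 50;0 0 0 0 0 0 50;0 0 0 0 0 0 50;0 0 0 0 0 0 50'; python3 go.py 606.8 210 121 160 0 92.8
```

```text
time: 17.53
tcp_pos: [605.7, 210.0, 123.4]
tool_rot: [159.9, 0.0, 92.8]
ft_force: [0.1, -0.0, -0.8]
width: 63.4
grasp_force: 20.0
pos [605.7 210.  123.4] rot [159.94   0.    92.79] t 17.5333 w 63.4
turn [ 0.0003  0.     -0.    ]
shift after turn [-0.     0.006  0.067] before turn [-0.     0.006  0.067]
```

```bash
python3 -m handwheel '0 0 0 0 0 .04 50;0 0 0 0 0 0 50;0 0 0 0 0 0 50;0 0 0 0 0 0 50'|sed -n '2p;4p'; for i in 1 2 3 4; do python3 -m handwheel '0 0 0 0 0 .02 50;0 0 0 0 0 0 50;0 0 0 0 0 0 50'|sed -n '2p;4p'; done
```

```text
tcp_pos: [606.0, 209.9, 121.7]
ft_force: [-0.1, 0.1, -1.0]
tcp_pos: [606.2, 209.9, 120.9]
ft_force: [0.6, -0.5, -1.3]
tcp_pos: [606.4, 210.0, 120.8]
ft_force: [-3.8, -1.1, 4.9]
tcp_pos: [606.4, 210.0, 120.7]
ft_force: [-9.3, -2.0, 10.2]
tcp_pos: [606.4, 210.0, 120.7]
ft_force: [-12.1, -2.3, 14.6]
```

Contact is at the expected height. I'll ease off, release and back away.

```bash
python3 -m handwheel '0 0 0 0 0 -.035 50;0 0 0 0 0 0 50;0 0 0 0 0 0 72;0 0 0 0 0 0 76;0 0 0 0 0 0 76;0 0 0 0 0 0 76;0 0 0 0 0 -.15 76;0 0 0 0 0 -.4 76;0 0 0 0 0 -.7 76;0 0 0 0 0 -.3 76;0 0 0 0 -.9 0 40;0 0 0 0 -.9 0 10;0 0 0 0 -.9 0 0;0 0 0 0 0 0 0;0 0 0 0 0 0 0;0 0 0 0 0 0 0;0 0 0 0 0 0 0'
python3 - <<'E'
from h import *
a=[]
for n,(x,y,w,h) in(("top",(96,142,110,90)),("side",(228,90,80,65))):
    im=r.read_camera(n);a.append(cv2.convertScaleAbs(cv2.resize(im[y:y+h,x:x+w,::-1],(400,325),interpolation=cv2.INTER_CUBIC),alpha=1.6))
cv2.imwrite("pics/l1.png",np.hstack(a))
E
```

```text
time: 20.28
tcp_pos: [486.7, 204.5, 143.2]
tool_rot: [159.7, -0.1, 92.8]
ft_force: [-0.1, 0.1, 0.1]
width: 32.3
grasp_force: 0.0
```

View pics/l1.png

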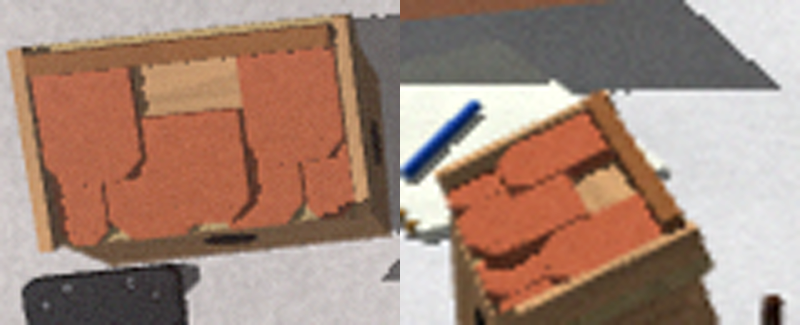

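The tile lies straight over the first course, clipped end down, with the batten still showing above it. Next is the push with closed fingers.

```bash
python3 - <<'E'
import numpy as np
from scipy.spatial.transform import Rotation as R
o=np.array([634,211.3,134.]);Rr=R.from_euler("xyz",[0,-20,2.8],degrees=True)
for x,z in((-92,-1.5),(-44.5,-1.5)):print(x,z,(o+Rr.apply([x,0,z])).round(1))
E
python3 -m handwheel '0 0 0 0 0 0 0;0 0 0 0 0 0 0;0 0 0 0 0 0 0;0 0 0 0 0 0 0;0 0 0 0 0 0 0'; python3 go.py 548.1 207.1 101.1 160 0 92.8
```

```text
-92 -1.5 [548.2 207.1 101.1]
-44.5 -1.5 [592.7 209.3 117.4]
time: 20.8
tcp_pos: [484.2, 204.0, 141.2]
tool_rot: [160.0, 0.0, 92.8]
ft_force: [-0.8, -0.5, 0.2]
width: 0.4
grasp_force: 0.0
pos [484.2 204.  141.2] rot [1.5996e+02 1.0000e-02 9.2790e+01] t 20.8 w 0.4
turn [ 0.0002  0.     -0.    ]
shift after turn [1.000e-03 1.161e+00 1.490e+00] before turn [1.000e-03 1.160e+00 1.491e+00]
```

```bash
python3 -m handwheel '0 0 0 0 .3 .3 0;0 0 0 0 .4 .5 0;0 0 0 0 .3 .4 0;0 0 0 0 .16 .2 0;0 0 0 0 0 .09 0;0 0 0 0 0 0 0;0 0 0 0 0 0 0;0 0 0 0 0 0 0;0 0 0 0 0 0 0'; python3 go.py 592.7 209.3 117.4 160 0 92.8
```

```text
time: 21.55
tcp_pos: [547.7, 207.3, 101.8]
tool_rot: [159.9, -0.0, 92.8]
ft_force: [0.1, -0.2, -0.7]
width: 0.1
grasp_force: 0.0
pos [547.7 207.3 101.8] rot [ 1.5991e+02 -1.0000e-02  9.2820e+01] t 21.55 w 0.1
turn [ 0.0005 -0.0001  0.0001]
shift after turn [-0.005  1.192  0.019] before turn [-0.006  1.192  0.021]
```

```bash
python3 -m handwheel '0 0 0 0 .05 .01 0;0 0 0 0 .06 0 0;0 0 0 0 .06 0 0;0 0 0 0 .06 0 0;0 0 0 0 .06 0 0;0 0 0 0 .06 0 0;0 0 0 0 .06 0 0;0 0 0 0 .06 0 0;0 0 0 0 .06 0 0;0 0 0 0 .06 0 0;0 0 0 0 .06 0 0;0 0 0 0 .06 0 0;0 0 0 0 .06 0 0;0 0 0 0 .06 0 0;0 0 0 0 .06 0 0;0 0 0 0 .06 0 0;0 0 0 0 0 0 0;0 0 0 0 0 0 0'; python3 go.py 592.7 209.3 117.4 160 0 92.8
python3 - <<'E'
from h import *
a=[]
for n,(x,y,w,h) in(("top",(96,142,110,90)),("side",(228,90,80,65))):
    im=r.read_camera(n);a.append(cv2.convertScaleAbs(cv2.resize(im[y:y+h,x:x+w,::-1],(400,325),interpolation=cv2.INTER_CUBIC),alpha=1.6))
cv2.imwrite("pics/m1.png",np.hstack(a))
E
```

```text
time: 23.05
tcp_pos: [584.3, 208.9, 114.1]
tool_rot: [159.9, -0.0, 92.8]
ft_force: [-0.8, -0.5, -0.5]
width: 0.5
grasp_force: 0.0
pos [584.3 208.9 114.1] rot [159.91  -0.    92.79] t 23.05 w 0.5
turn [ 0.0005  0.     -0.    ]
shift after turn [ 0.     0.226 -0.006] before turn [ 0.     0.226 -0.005]
```

View pics/m1.png

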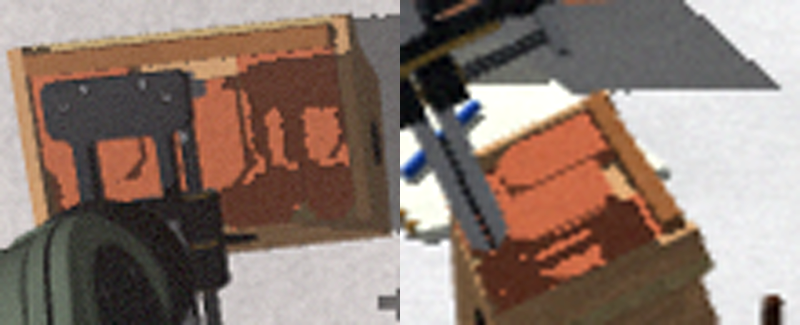

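The tile is sliding straight up, with about 9 mm of batten still showing. I'll push on in small steps until the stop is felt.

```bash
python3 -m handwheel '0 0 0 0 .04 0 0;0 0 0 0 .04 0 0;0 0 0 0 .04 0 0;0 0 0 0 .04 0 0;0 0 0 0 0 0 0;0 0 0 0 0 0 0'|sed -n '2p;4p'; for i in 1 2 3 4 5 6; do python3 -m handwheel '0 0 0 0 .015 0 0;0 0 0 0 0 0 0;0 0 0 0 0 0 0'|sed -n '2p;4p'; done
```

```text
tcp_pos: [590.1, 209.2, 116.1]
ft_force: [-0.6, -0.1, 0.6]
tcp_pos: [590.4, 209.2, 116.2]
ft_force: [-1.2, -0.4, -0.3]
tcp_pos: [590.8, 209.2, 116.3]
ft_force: [0.4, -0.8, -0.9]
tcp_pos: [591.5, 209.2, 116.6]
ft_force: [-0.0, 0.0, -0.3]
tcp_pos: [592.1, 209.2, 116.8]
ft_force: [-0.3, -0.0, 0.3]
tcp_pos: [592.7, 209.3, 117.1]
ft_force: [-0.0, -0.5, 0.7]
tcp_pos: [593.2, 209.3, 117.2]
ft_force: [-0.9, -0.6, -1.0]
```

```bash
for i in 1 2 3 4 5 6; do python3 -m handwheel '0 0 0 0 .015 0 0;0 0 0 0 0 0 0;0 0 0 0 0 0 0'|sed -n '2p;4p'; done
```

```text
tcp_pos: [593.8, 209.3, 117.5]
ft_force: [-0.6, 0.4, -0.9]
tcp_pos: [594.4, 209.4, 117.7]
ft_force: [-0.8, -0.3, 0.4]
tcp_pos: [594.9, 209.4, 117.9]
ft_force: [0.3, -0.3, -0.3]
tcp_pos: [595.5, 209.4, 118.1]
ft_force: [-0.6, 0.7, 0.4]
tcp_pos: [595.8, 209.4, 118.1]
ft_force: [-1.4, -0.5, 0.2]
tcp_pos: [595.9, 209.4, 118.0]
ft_force: [-2.9, -0.1, 0.2]
```

```bash
for i in 1 2 3; do python3 -m handwheel '0 0 0 0 .015 0 0;0 0 0 0 0 0 0;0 0 0 0 0 0 0'|sed -n '2p;4p'; done
```

```text
tcp_pos: [595.9, 209.4, 118.0]
ft_force: [-5.1, -0.9, 1.9]
tcp_pos: [596.0, 209.4, 118.0]
ft_force: [-7.0, -0.5, 1.9]
tcp_pos: [596.0, 209.4, 117.9]
ft_force: [-7.6, -1.2, 3.0]
```

The tile is firmly against the stop at 7–8 N. Backing straight off and checking.

```bash
python3 -m handwheel '0 0 0 0 -.1 0 0;0 0 0 0 -.3 0 0;0 0 0 0 -.6 0 0;0 0 0 0 -.8 -.2 0;0 0 0 0 -.8 -.8 0;0 0 0 0 -.6 -.8 0;0 0 0 0 0 0 0;0 0 0 0 0 0 0;0 0 0 0 0 0 0;0 0 0 0 0 0 0'
python3 - <<'E'
from h import *
a=[]
for n,(x,y,w,h) in(("top",(96,142,110,90)),("side",(228,90,80,65))):
    im=r.read_camera(n);a.append(cv2.convertScaleAbs(cv2.resize(im[y:y+h,x:x+w,::-1],(400,325),interpolation=cv2.INTER_CUBIC),alpha=1.6))
cv2.imwrite("pics/f1.png",np.hstack(a))
E
```

```text
time: 28.23
tcp_pos: [458.0, 202.6, 141.3]
tool_rot: [159.9, 0.0, 92.8]
ft_force: [-0.2, 0.9, -0.7]
width: 0.0
grasp_force: 0.0
```

View pics/f1.png

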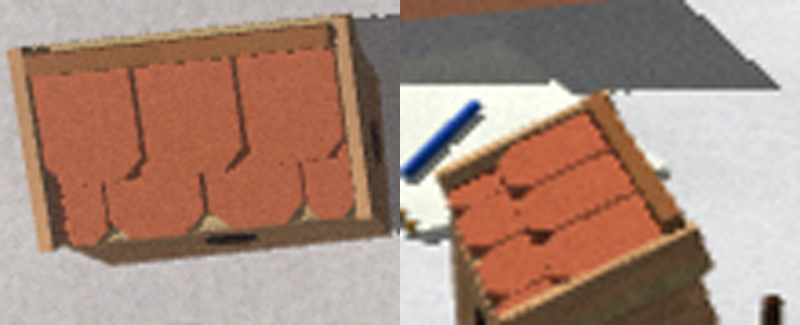

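The tile fills the gap square, tight to the ridge, with its lower edge in line with its neighbours (about (205,170) in the top crop). Handing in.

```bash
python3 -c "
from cell import r
print(r.hand_in())"
```

```text
the job is handed in; nothing more can be done
None
```

The full-length tile was set down, regripped by its ends, laid low in the gap and pushed up tight to the ridge strip, in line with its neighbours; the job was handed in shortly after 28 s, and no verdict was returned.

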